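# Set the length stop on the tacking rail

### The arm

A 6-joint arm with a two-finger parallel gripper is mounted at the origin on a cart in front of the work surface, level with it; the furniture and walls round the work are solid. World frame = base frame: x ahead of the robot, y to its left, z up, the work surface at z = 0. Lengths are in mm, angles in rad, forces in N, time in s.
With the tool pointing down it reaches from about 275 to 1000 mm from the base axis. Payload 8.4 kg.
Tool frame: the origin (TCP) lies at the very end of the fingers, on their centre line; the grasp point (between the pads) lies 19 mm behind it (r.tcp_to_grasp is the distance from the TCP to the grasp point, in mm); z points along the fingers, y is the line along which they close (so a half turn about z gives the same grasp; the last joint's range is limited). The gripper opens to 85 mm and grips with 20 to 120 N. Pads are 22 mm wide; open, the fingers measure 114 mm over their backs; the gripper's body (76 mm by 85 mm) begins 54 mm behind the grasp point. The pads swing forward as they close: fully open they stand 13 mm farther back than shut.
Start: joints at [1.125, 0.353, 1.633, -0, 1.155, -0.002], TCP at [268.358, 564.457, 231.281] pointing down, gripper open.
Joint ranges: [-2.63, 2.63], [-0.92, 2.1], [0.06, 2.66], [-1.3, 4.44], [0, 2.69], [-3.02, 3.02]. Speed limits (rad/s): [2.22, 2.22, 2.79, 3.14, 3.14, 3.14].

### API

Orientations are given as [roll, pitch, yaw] about the fixed x, y, z axes, in that order (R = Rz(yaw) Ry(pitch) Rx(roll)).
In Python, from rig import r gives the robot as it stands. The module is installed in compiled form; this text tells all that it offers.
- The arm moves only by the tool play_rows, never from a script. Its argument "rows" is a list of rows, each an object with "dp": the shift along the tool's x, y, z in units of 40 mm (1.0 is 40 mm), a list of three; "turn": the turn, a rotation vector about the tool's x, y, z in units of 6 degrees (1.0 is 6 degrees), a list of three; "fingers": the closure, from 0 (fully open) to 1 (shut). In form: [{"dp": [tx, ty, tz], "turn": [wx, wy, wz], "fingers": fingers}, ...]. A call has 1 to 5 rows; each row shifts and turns the commanded pose from where the row before left it, along the tool's axes as they then stand; what a row does not reach is not made up. A row lasts 1/12 s, in which the tool goes at most 41.7 mm and 7.16 degrees, less where a joint would pass 70% of its speed; a pose out of reach is approached as far as the arm can. A call is refused whole if a number of a shift passes 1 or a number of a turn 1, either way. A call with a gripper value outside its range is refused whole. The fingers move at their own pace and stop on an object; "force" is the grip in N (left out, the last holds). Time passes only in rows, so rows that do not move let the fingers close. It gives the time, the measured TCP pose, the force, the opening and the grip force at its end, in the units of the state.
- r.sense(): the state, without advancing time (a new reading comes with each control period).
- r.grab_frame(name): name is "scene" or "top" or "wrist"; returns a dict with "pixels" (400x640x3 uint8, red, green, blue), "fx", "fy", "cx", "cy" (pixels), "dist" ([k1, k2, p1, p2, k3] as OpenCV has them; the pictures are not rectified), "pose" (4x4, takes a point from camera to world coordinates). Camera axes: x right, y down, z forward; pixel columns grow to the right and rows downward; lengths in mm; the calibration is good to about 2 mm. A picture is of the moment at which its call begins. There is no depth.
- r.sign_off(): hands the job in; it is judged then, once.
The state is a dict: "clock": time; "qpos": joint angles; "qvel": joint speeds; "joint_efforts": joint torques, N m; "eef_pos": TCP position; "tcp_rot": TCP orientation; "contact_force": force on the tool from outside, world axes, zero at the start; "wrist_torque": the same for the moment, N m; "opening": opening from 0.0 (shut) to 1.0 (fully open); "grasp_force": force on a finger pad.
Only numpy, scipy, OpenCV 4.12 (cv2) and the standard library are available. Lean on these libraries where they do the work, as an engineer would, in place of code of your own. Each camera call takes 0.05 s, during which the arm holds its last target. There are 200 camera calls.

### The job

Set the length stop for the next tie rods: stand the loose stop's T foot in the rail's loading window with its screw pointing at the fixed anvil, then draw it lightly along the slot towards the anvil until you feel the foot drop into the hidden index notch. Stop there, seat it fully home with its head flush on the rail, and let go; never force the stop against the rail, and leave the parts lying around where they are.

Things in the scene. Friction and masses are not known exactly. Their poses are not given: they have to be found in the camera images.
- rail: grey steel T-slot tacking rail fixed on the table, 340 long (its y) x 62 wide (x) x 40 high; screw lugs 10 high at its four corners reach x = 56. Origin: centre of its underside. A slot runs along the top from the window (-y end) to the anvil (+y end). Inside, 42 wide between the walls, two blackened ledges at z = 20 (x 9 to 21 and -9 to -21) carry the stop's foot, with a trough between them
- rail_window (a point): middle of the loading window at the -y end, at the height of the rail's top: rail frame (0, -119, 40). Here the lips are cut away over y -142 to -96, 42 wide, and the ledges lie open 20 below
- rail_slot (a point): middle of the slot at the rail's top: rail frame (0, 0, 40). Slot 13 wide between lips z 33 to 40; its mouth at y = -96 narrows from 23 to 13 over 14. Hidden under the lips one index notch, 34 long (y) and 9 deep, crosses both ledges; its middle lies anywhere within 45 before or beyond this point along y, different every time, and nothing measures it
- rail_anvil (a point): face of the round button on the fixed anvil block, which the stop's screw shall face: rail frame (0, 133, 66). Block: 46 x 30 x 50 high on top of the rail, y 138 to 168
- stop: loose steel length stop, about 350 g, standing upright on the table. Origin: centre of its foot's underside, z up. T foot 36 (x) x 30 (y) x 8 high; neck 9 (x) x 30 (y), z 8 to 26; head 28 (x) x 30 (y), z 26 to 76, plain faces at x = -14 and 14 to grip by. A few newtons move it; over 50 N against the rail (a knock on the ledges faster than 15 mm/s, too) is forcing
- stop_tip (a point): end of the stop screw, which sticks out of the head's +y face with hex head and jam nut (19 across): stop frame (0, 43, 52)
- stop_shoulder (a point): middle of the head's underside: stop frame (0, 0, 26). With the foot on the ledges it floats 6 above the lips (stop origin at rail z = 20), and the foot has 5 of play up to the lips; in the notch the stop drops 6 until the shoulder rests on the lips (origin at rail z = 14). The foot has 4 of play in the notch along the slot
- rod_end_1: bystander: rod end bearing, 38 x 84 x 15, lying on the table left of the rail, origin under its centre
- bolt_2: bystander: hex bolt, 21 x 72 x 19, lying on the table to the right, origin under its centre
- offcut: bystander: dark plate offcut, 48 x 61 x 10, lying on the table at the right, origin under its centre
- v_block_0: bystander: steel V block, 34 x 40 x 30, left behind the rail, origin under its centre
- v_block_1: bystander: second V block, same size, behind the first, origin under its centre
- jam_nut_2: bystander: hex jam nut, 24 x 27 x 10, left of the rail, origin under its centre
- try_square: bystander: engineer's square, 116 x 75 x 14, lying behind the rail, origin under its centre
- gas_cup_1: bystander: small clay-coloured gas cup, 22 x 22 x 42 high, standing on the table at the left, origin under its centre
Mind the look-alikes: they are no part of the job. There is more than one size of the stop; the job needs the larger.

How it is judged:
By the outcome, as a careful person would: the job done as asked, in the order asked, and still so for the second after the job is handed in, with the robot touching nothing.
It also fails if it takes over 58 s, if anything falls off the work surface, if the arm or the gripper's body presses on something with over 40 N, if the wrist force passes 120 N, or if a joint passes its speed limit or range.

## Working session

There is one attempt and no reset: what is moved stays moved. The work goes in short steps, Python scripts to look and compute and a tool call to move; the robot and the scene stay as the last step left them, time stands still between calls to the robot, and variables do not carry over. Pictures are saved under pics/ and viewed, at most 10 in all, crops included, and the job is handed in when it is done.

Besides the shell and the picture viewer there is one more tool, called after ">>>" by a JSON object that holds its "fn" and its "kwargs", one argument or row to a line. play_rows: Moves the arm, as the interface text tells. Its arguments: {"type":"object","properties":{"rows":{"type":"array"},"force":{"type":"number"}},"required":["rows"]}

```bash
mkdir -p pics; cat > h.py <<'E'
from rig import r
import numpy as np, cv2, pickle
def K(f): return np.array([[f["fx"],0,f["cx"]],[0,f["fy"],f["cy"]],[0,0,1.]])
def snap(n,tag):
    f=r.grab_frame(n); cv2.imwrite(f"pics/{tag}.png",f["pixels"][:,:,::-1]); pickle.dump(f,open(f"pics/{tag}.pkl","wb")); return f
def load(tag): return pickle.load(open(f"pics/{tag}.pkl","rb"))
def ray(f,px):
    u=cv2.undistortPoints(np.array([[px]],float),K(f),np.array(f["dist"],float))[0,0]
    P=np.array(f["pose"]); return P[:3,3],P[:3,:3]@np.array([u[0],u[1],1])
def atz(f,px,z):
    o,d=ray(f,px); return o+d*(z-o[2])/d[2]
def proj(f,p):
    P=np.linalg.inv(np.array(f["pose"])); p=np.atleast_2d(p).astype(float)@P[:3,:3].T+P[:3,3]
    return cv2.projectPoints(p,np.zeros(3),np.zeros(3),K(f),np.array(f["dist"],float))[0][:,0]
E
python3 - <<'E'
from h import *
for n in("top","scene"):
    f=snap(n,n+"0"); print(n,f["fx"],np.round(f["pose"],2).tolist(),f["dist"])
s=r.sense(); print(s, r.tcp_to_grasp)
E
```

```text
top 486.5918792925194 [[-0.02, -1.0, 0.09, 468.39], [-1.0, 0.03, 0.02, -41.29], [-0.02, -0.09, -1.0, 1396.15], [0.0, 0.0, 0.0, 1.0]] [0.05213129 0.         0.         0.         0.        ]
scene 374.3361948071471 [[-0.43, -0.46, 0.78, -75.49], [-0.9, 0.2, -0.38, 313.19], [0.02, -0.86, -0.5, 486.96], [0.0, 0.0, 0.0, 1.0]] [0.02477446 0.         0.         0.         0.        ]
{'clock': 0.1, 'qpos': array([ 1.12456296e+00,  3.53532922e-01,  1.63409043e+00,  3.46720230e-06,
        1.15521033e+00, -2.39411628e-03]), 'qvel': array([-0.00106892, -0.00043269, -0.0027021 , -0.00044926, -0.00025873,
       -0.00125682]), 'joint_efforts': array([ 6.40458302e-05, -6.06362128e+01, -3.42812455e+01, -3.81873963e-05,
        4.04014849e-03,  3.69688041e-05]), 'eef_pos': array([268.18423635, 564.04296391, 230.65234736]), 'tcp_rot': array([-3.14035163e+00, -6.14149576e-06,  2.69775200e+00]), 'contact_force': array([-0.19494053,  0.65894723,  0.18217958]), 'wrist_torque': array([-0.01274852,  0.00629225, -0.03875406]), 'grasp_force': 0.0, 'opening': 0.9967192095555646} 18.700000000000003
```

View pics/top0.png

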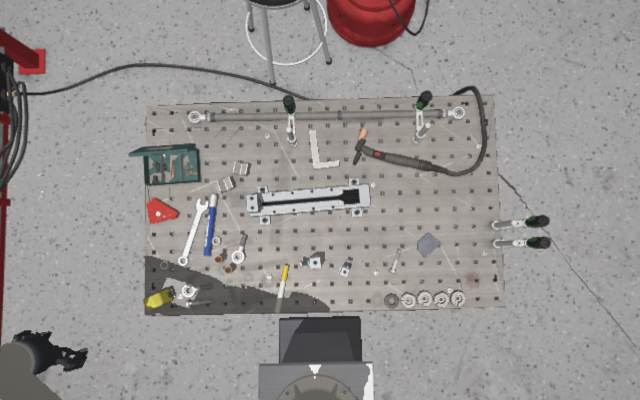

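View pics/scene0.png

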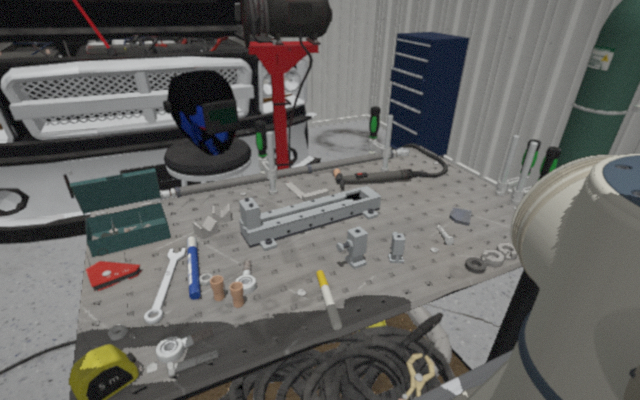

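Candidates for the stop: A at top (314,263) / scene (355,245), which is the bigger one; B at top (346,267) / scene (398,247), which is the smaller one. The anvil is at the rail's left end (top 253,204) and the window at its right end (355,195). I'll check this in one close crop.

```bash
python3 - <<'E'
from h import *
a=cv2.imread("pics/top0.png"); b=cv2.imread("pics/scene0.png")
c1=cv2.resize(a[170:290,235:395],None,fx=5,fy=5,interpolation=cv2.INTER_CUBIC)
c2=cv2.resize(b[180:280,230:420],None,fx=4.2,fy=4.2,interpolation=cv2.INTER_CUBIC)[:, :800]
cv2.imwrite("pics/c1.png",c1);cv2.imwrite("pics/c2.png",c2)
E
```

```text
(no output)
```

View pics/c1.png

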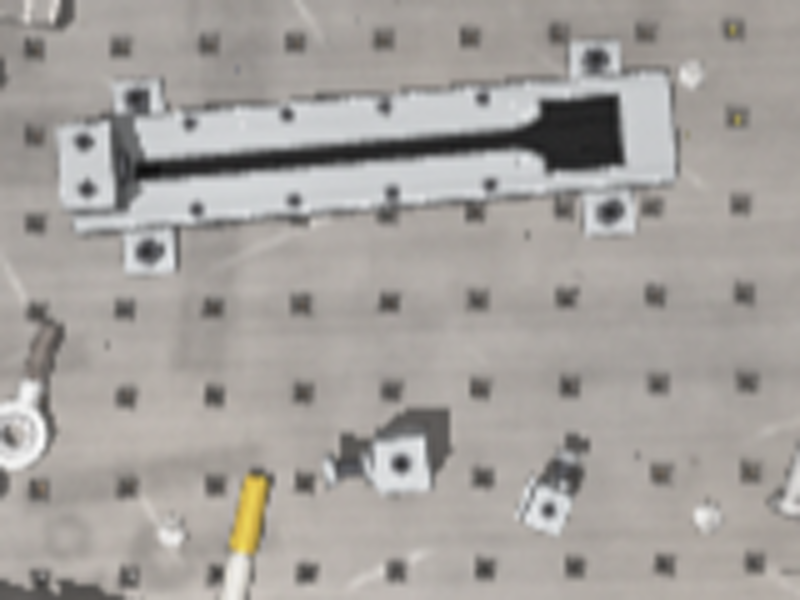

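View pics/c2.png

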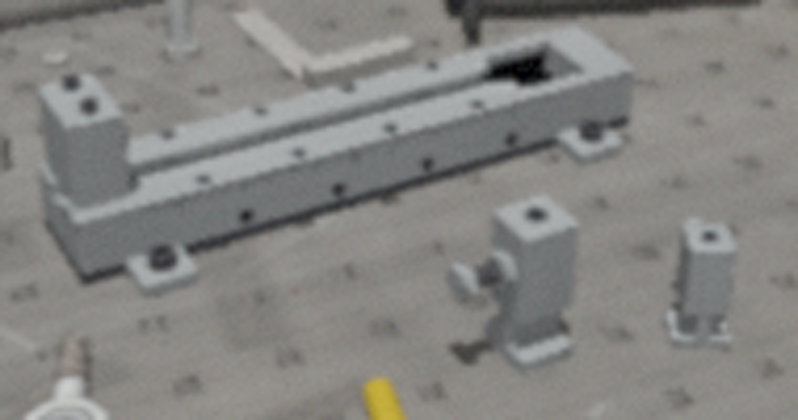

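The crops confirm it: A (crop 402,463) is the larger stop, with its screw pointing left, towards +y. B is the small look-alike. Next I fit the rail and stop poses.

```bash
cat >> h.py <<'E'
from scipy.optimize import least_squares
def T(p,q):
    c,s=np.cos(p[2]),np.sin(p[2]); q=np.atleast_2d(q).astype(float)
    return np.c_[p[0]+c*q[:,0]-s*q[:,1],p[1]+s*q[:,0]+c*q[:,1],q[:,2]]
def fit(obs,p0):
    g=lambda p:np.concatenate([(proj(f,T(p,m))-px).ravel() for f,m,px in obs])
    s=least_squares(g,p0,loss="soft_l1",x_scale=[10,10,.1]); return s.x,np.round(g(s.x).reshape(-1,2),1)
E
python3 - <<'E'
from h import *
t=load("top0"); s=load("scene0")
c1=lambda a:np.array(a)/5+[235,170]-.4
c2=lambda a:np.array(a)/4.2+[230,180]-.4
rm=[(21,-96,40),(21,-142,40),(-21,-142,40),(-21,-96,40),(31,-170,40),(-31,-170,40),(23,168,90),(23,138,90),(-23,168,90)]
rp=c1([(540,100),(620,95),(625,165),(547,170),(670,70),(678,180),(57,127),(112,120),(64,210)])
rm2=[(23,168,90),(23,138,90),(-23,168,90),(-23,138,90),(31,-170,40),(-31,-170,40),(-31,170,0)]
rp2=c2([(42,90),(85,72),(78,122),(127,108),(575,30),(632,72),(85,278)])
p0=[500,0,0]
for o in ([(t,rm,rp)],[(s,rm2,rp2)],[(t,rm,rp),(s,rm2,rp2)]):
    x,e=fit(o,p0); print("rail",x.round(3),e.tolist())
sm=[(14,15,76),(14,-15,76),(-14,-15,76),(-14,15,76),(0,43,52)]
sp=c1([(373,438),(425,433),(433,487),(380,493),(327,470)])
# scene: head-top corners + foot bottom corners
sm2=[(14,15,76),(14,-15,76),(-14,-15,76),(-14,15,76),(-18,15,0),(-18,-15,0)]
sp2=c2([(493,207),(540,197),(578,207),(527,221),(512,364),(571,354)])
for o in ([(t,sm,sp)],[(s,sm2,sp2)],[(t,sm,sp),(s,sm2,sp2)]):
    x,e=fit(o,[340,-40,0]); print("stop",x.round(3),e.tolist())
E
```

```text
rail [6.03339e+02 5.69500e+00 5.90000e-02] [[-0.1, -0.2], [0.3, -0.6], [0.7, 0.3], [-0.2, 0.7], [-0.1, -0.0], [0.4, -0.0], [-0.3, -0.3], [-0.2, 0.2], [-0.5, 0.0]]
rail [6.06483e+02 3.66300e+00 5.90000e-02] [[-1.0, -1.7], [2.4, -0.6], [-2.4, 0.7], [-0.0, 0.6], [0.2, -1.9], [1.1, -1.5], [-0.0, 1.7]]
rail [6.03633e+02 5.21300e+00 5.80000e-02] [[0.1, -0.3], [0.5, -0.7], [0.8, 0.2], [-0.0, 0.6], [0.1, -0.1], [0.6, -0.1], [-0.1, -0.4], [-0.0, 0.1], [-0.3, -0.1], [-1.4, -1.0], [2.0, 0.1], [-2.8, 1.5], [-0.3, 1.4], [0.3, -1.3], [1.2, -0.9], [-0.4, 2.7]]
stop [ 4.30378e+02 -8.33000e+00  9.10000e-02] [[-0.1, 0.4], [0.5, 0.1], [0.1, -0.3], [-0.3, -0.2], [-0.2, 0.1]]
stop [ 4.37597e+02 -1.07380e+01  8.30000e-02] [[-0.8, -1.3], [0.6, -3.1], [-0.1, 1.6], [-0.8, 2.6], [1.8, 0.9], [-0.0, -1.5]]
stop [ 4.325e+02 -8.210e+00  1.110e-01] [[-0.3, -0.3], [0.3, -0.8], [0.2, -1.2], [-0.3, -0.9], [-0.2, -0.4], [-0.7, 0.5], [0.5, -1.5], [0.2, 3.1], [-0.3, 4.4], [2.3, 2.8], [0.3, 0.1]]
```

```bash
cat >> h.py <<'E'
from scipy.spatial.transform import Rotation as Ro
def plan(target,yaw,n):
    s=r.sense(); p=np.array(s["eef_pos"]); R=Ro.from_euler("xyz",s["tcp_rot"])
    G=Ro.from_euler("xyz",[np.pi,0,yaw]); d=(R.inv()*G).as_rotvec(); D=(np.array(target)-p)/n
    for i in range(n):
        Ri=R*Ro.from_rotvec(d*i/n); print((Ri.inv().apply(D)/40).round(3).tolist(),(np.degrees(d)/6/n).round(3).tolist())
E
python3 - <<'E'
from h import *
plan([430.4,-8.3,190],1.662,17)
f=r.grab_frame("wrist"); s=r.sense(); R=Ro.from_euler("xyz",s["tcp_rot"])
P=np.array(f["pose"]); print((R.inv().as_matrix()@P[:3,:3]).round(3).tolist(), R.inv().apply(P[:3,3]-s["eef_pos"]).round(1), f["fx"])
E
```

```text
[-0.577, -0.658, 0.061] [-0.001, 0.0, 0.582]
[-0.616, -0.621, 0.061] [-0.001, 0.0, 0.582]
[-0.653, -0.583, 0.06] [-0.001, 0.0, 0.582]
[-0.687, -0.542, 0.06] [-0.001, 0.0, 0.582]
[-0.719, -0.499, 0.06] [-0.001, 0.0, 0.582]
[-0.748, -0.454, 0.06] [-0.001, 0.0, 0.582]
[-0.774, -0.408, 0.06] [-0.001, 0.0, 0.582]
[-0.797, -0.36, 0.06] [-0.001, 0.0, 0.582]
[-0.818, -0.311, 0.06] [-0.001, 0.0, 0.582]
[-0.835, -0.261, 0.06] [-0.001, 0.0, 0.582]
[-0.849, -0.209, 0.06] [-0.001, 0.0, 0.582]
[-0.861, -0.157, 0.06] [-0.001, 0.0, 0.582]
[-0.869, -0.104, 0.06] [-0.001, 0.0, 0.582]
[-0.873, -0.051, 0.06] [-0.001, 0.0, 0.582]
[-0.875, 0.002, 0.06] [-0.001, 0.0, 0.582]
[-0.873, 0.055, 0.06] [-0.001, 0.0, 0.582]
[-0.868, 0.108, 0.06] [-0.001, 0.0, 0.582]
[[0.001, -0.957, -0.292], [1.0, 0.001, 0.001], [-0.001, -0.292, 0.957]] [  75.2    0.4 -142.2] 302.8277703223711
```

>>> {"fn": "play_rows", "kwargs": {
  "rows": [
    {"dp":[-0.58,-0.66,0.06],"turn":[0,0,0.58],"fingers":0},
    {"dp":[-0.62,-0.62,0.06],"turn":[0,0,0.58],"fingers":0},
    {"dp":[-0.65,-0.58,0.06],"turn":[0,0,0.58],"fingers":0},
    {"dp":[-0.69,-0.54,0.06],"turn":[0,0,0.58],"fingers":0},
    {"dp":[-0.72,-0.5,0.06],"turn":[0,0,0.58],"fingers":0}
  ]
}}

```text
clock: 0.57
eef_pos: [316.5, 394.4, 218.9]
tcp_rot: [-3.141, 0.0, 2.392]
contact_force: [0.4, 0.1, -0.5]
opening: 0.997
grasp_force: 0.0
```

>>> {"fn": "play_rows", "kwargs": {
  "rows": [
    {"dp":[-0.75,-0.45,0.06],"turn":[0,0,0.58],"fingers":0},
    {"dp":[-0.77,-0.41,0.06],"turn":[0,0,0.58],"fingers":0},
    {"dp":[-0.8,-0.36,0.06],"turn":[0,0,0.58],"fingers":0},
    {"dp":[-0.82,-0.31,0.06],"turn":[0,0,0.58],"fingers":0},
    {"dp":[-0.84,-0.26,0.06],"turn":[0,0,0.58],"fingers":0}
  ]
}}

```text
clock: 0.98
eef_pos: [364.8, 226.0, 207.2]
tcp_rot: [3.141, 0.0, 2.088]
contact_force: [0.5, -0.9, -0.2]
opening: 1.004
grasp_force: 0.0
```

>>> {"fn": "play_rows", "kwargs": {
  "rows": [
    {"dp":[-0.85,-0.21,0.06],"turn":[0,0,0.58],"fingers":0},
    {"dp":[-0.86,-0.16,0.06],"turn":[0,0,0.58],"fingers":0},
    {"dp":[-0.87,-0.1,0.06],"turn":[0,0,0.58],"fingers":0},
    {"dp":[-0.87,-0.05,0.06],"turn":[0,0,0.58],"fingers":0},
    {"dp":[-0.87,0,0.06],"turn":[0,0,0.58],"fingers":0}
  ]
}}

```text
clock: 1.4
eef_pos: [412.9, 58.0, 195.3]
tcp_rot: [3.141, -0.0, 1.784]
contact_force: [0.9, -0.0, 0.8]
opening: 1.001
grasp_force: 0.0
```

>>> {"fn": "play_rows", "kwargs": {
  "rows": [
    {"dp":[-0.87,0.06,0.06],"turn":[0,0,0.58],"fingers":0},
    {"dp":[-0.87,0.11,0.06],"turn":[0,0,0.58],"fingers":0},
    {"dp":[0,0,0],"turn":[0,0,0],"fingers":0},
    {"dp":[0,0,0],"turn":[0,0,0],"fingers":0},
    {"dp":[0,0,0],"turn":[0,0,0],"fingers":0}
  ]
}}

```text
clock: 1.82
eef_pos: [432.0, -7.4, 190.3]
tcp_rot: [-3.141, -0.0, 1.665]
contact_force: [0.2, 0.4, 0.3]
opening: 0.997
grasp_force: 0.0
```

```bash
python3 - <<'E'
from h import *
f=snap("wrist","w1"); im=cv2.imread("pics/w1.png")
for p in (T([430.4,-8.3,.091],[(14,15,76),(14,-15,76),(-14,-15,76),(-14,15,76),(0,43,52)]),): 
    for q in proj(f,p): cv2.circle(im,tuple(int(v) for v in q.round()),2,(0,0,255),-1)
    print(proj(f,p).round(1).tolist())
cv2.imwrite("pics/w1a.png",im); s=r.sense(); print(s["eef_pos"],s["tcp_rot"],s["contact_force"])
E
```

```text
[[338.5, 184.4], [337.9, 216.9], [306.7, 216.8], [306.3, 184.2], [322.6, 148.5]]
[431.92715272  -6.88447216 190.36783664] [-3.14103271e+00 -3.84812635e-04  1.66604299e+00] [-0.38244984 -0.29574713 -0.25885448]
```

View pics/w1a.png

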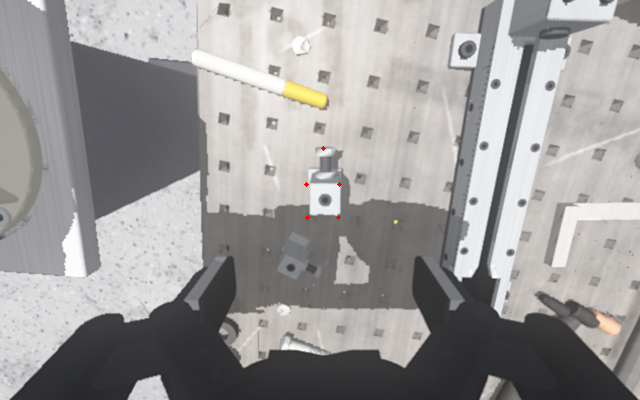

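The picture shows the stop centred under the gripper, its head top about (310–341, 186–214) and its screw up at (325,150). The top-camera estimate is about 3 px too far left, so I'll refine it by segmentation.

```bash
python3 - <<'E'
from h import *
f=load("w1"); g=cv2.cvtColor(f["pixels"],cv2.COLOR_RGB2GRAY)
roi=g[160:240,290:360]; m=(roi>205).astype(np.uint8)
n,l,st,c=cv2.connectedComponentsWithStats(m); i=1+st[1:,4].argmax(); print(st[i],c[i])
mm=(l==i).astype(np.uint8); cs=max(cv2.findContours(mm,cv2.RETR_EXTERNAL,cv2.CHAIN_APPROX_NONE)[0],key=len)
(b,sz,a)=cv2.minAreaRect(cs); print(b,sz,a); box=cv2.boxPoints((b,sz,a))+[290,160]; print(box)
for q in box: print(atz(f,q,76).round(1))
m0=np.mean([atz(f,q,76) for q in box],0); print(m0)
print(g[184:218:2,325], g[200,300:350:1])
E
```

```text
[ 19  24  31  31 773] [34.3919793  38.48641656]
(34.0, 39.0) (30.0, 30.0) 90.0
[[309. 184.]
 [339. 184.]
 [339. 214.]
 [309. 214.]]
[417.4   5.8  76. ]
[443.4   8.3  76. ]
[446.4 -19.1  76. ]
[419.6 -21.7  76. ]
[431.6982154   -6.69304792  76.        ]
[234 241 239 240 241 149 114  83  81  85 120 202 238 237 239 204 106] [198 197 196 197 199 200 201 201 198 198 226 237 238 238 238 239 241 239
 201 144 125 114  93  82  82  81  80  87 109 122 135 182 228 237 237 237
 238 239 238 226 167 122 117 118 120 119 116 112 127 171]
```

>>> {"fn": "play_rows", "kwargs": {
  "rows": [
    {"dp":[0,0,0.9],"turn":[0,0,0],"fingers":0},
    {"dp":[0,0,0.9],"turn":[0,0,0],"fingers":0},
    {"dp":[0,0,0.9],"turn":[0,0,0],"fingers":0},
    {"dp":[0,0,0.8],"turn":[0,0,0],"fingers":0},
    {"dp":[0,0,0.35],"turn":[0,0,0],"fingers":0}
  ]
}}

```text
clock: 2.28
eef_pos: [430.0, -6.0, 33.5]
tcp_rot: [-3.138, -0.001, 1.668]
contact_force: [-0.7, -0.3, -0.3]
opening: 1.001
grasp_force: 0.0
```

>>> {"fn": "play_rows", "kwargs": {
  "rows": [
    {"dp":[0,0,0],"turn":[0,0,0],"fingers":0.3},
    {"dp":[0,0,0],"turn":[0,0,0],"fingers":0.6},
    {"dp":[0,0,0],"turn":[0,0,0],"fingers":0.8},
    {"dp":[0,0,0],"turn":[0,0,0],"fingers":0.8},
    {"dp":[0,0,0],"turn":[0,0,0],"fingers":0.8}
  ],
  "force": 45
}}

```text
clock: 2.7
eef_pos: [433.4, -7.3, 37.8]
tcp_rot: [3.139, 0.0, 1.666]
contact_force: [0.9, 0.8, 6.6]
opening: 0.322
grasp_force: 45.1
```

>>> {"fn": "play_rows", "kwargs": {
  "rows": [
    {"dp":[0,0,0],"turn":[0,0,0],"fingers":0.8},
    {"dp":[0,0,0],"turn":[0,0,0],"fingers":0.8},
    {"dp":[0,0,0],"turn":[0,0,0],"fingers":0.8},
    {"dp":[0,0,0],"turn":[0,0,0],"fingers":0.8}
  ]
}}

```text
clock: 3.03
eef_pos: [433.4, -7.4, 37.8]
tcp_rot: [3.139, -0.0, 1.665]
contact_force: [-1.2, 2.7, 6.6]
opening: 0.322
grasp_force: 45.5
```

>>> {"fn": "play_rows", "kwargs": {
  "rows": [
    {"dp":[0,0,-0.3],"turn":[0,0,0],"fingers":0.8},
    {"dp":[0,0,-0.6],"turn":[0,0,0],"fingers":0.8},
    {"dp":[0,0,-0.7],"turn":[0,0,0],"fingers":0.8},
    {"dp":[0,0,-0.5],"turn":[0,0,0],"fingers":0.8},
    {"dp":[0,0,-0.3],"turn":[0,0,0],"fingers":0.8}
  ]
}}

```text
clock: 3.45
eef_pos: [433.3, -7.6, 135.3]
tcp_rot: [3.138, 0.0, 1.665]
contact_force: [1.2, -0.4, -3.2]
opening: 0.322
grasp_force: 45.5
```

>>> {"fn": "play_rows", "kwargs": {
  "rows": [
    {"dp":[-0.57,0.43,0],"turn":[0,0,0.1],"fingers":0.8},
    {"dp":[-0.57,0.43,0],"turn":[0,0,0.1],"fingers":0.8},
    {"dp":[-0.57,0.43,0],"turn":[0,0,0.1],"fingers":0.8},
    {"dp":[-0.57,0.43,0],"turn":[0,0,0.03],"fingers":0.8},
    {"dp":[-0.57,0.43,0],"turn":[0,0,0],"fingers":0.8}
  ]
}}

```text
clock: 3.87
eef_pos: [527.3, -115.9, 133.3]
tcp_rot: [3.141, 0.0, 1.63]
contact_force: [0.0, 0.2, -3.2]
opening: 0.323
grasp_force: 45.5
```

>>> {"fn": "play_rows", "kwargs": {
  "rows": [
    {"dp":[0,0,0],"turn":[0,0,0],"fingers":0.8},
    {"dp":[0,0,0],"turn":[0,0,0],"fingers":0.8},
    {"dp":[0,0,0],"turn":[0,0,0],"fingers":0.8},
    {"dp":[0,0,0],"turn":[0,0,0],"fingers":0.8}
  ]
}}

```text
clock: 4.2
eef_pos: [525.5, -114.1, 132.5]
tcp_rot: [-3.141, -0.0, 1.631]
contact_force: [-0.0, 1.2, -3.5]
opening: 0.322
grasp_force: 45.6
```

```bash
python3 - <<'E'
from h import *
f=snap("wrist","w2"); s=r.sense(); print(s["eef_pos"],s["tcp_rot"],s["contact_force"],s["opening"])
m=[(21,-96,40),(21,-142,40),(-21,-142,40),(-21,-96,40),(31,-170,40),(-31,-170,40),(6.5,-60,40),(-6.5,-60,40),(6.5,100,40),(-6.5,100,40)]
print(proj(f,T([605,6.5,.059],m)).round(0).tolist())
E
```

```text
[ 525.69259256 -113.98811577  132.54109698] [-3.14092189e+00 -2.96852893e-04  1.63135130e+00] [ 0.0541947  -0.45191135 -2.09721491] 0.32441557536230464
[[460.0, 184.0], [452.0, 238.0], [402.0, 238.0], [407.0, 184.0], [460.0, 268.0], [388.0, 267.0], [447.0, 138.0], [430.0, 138.0], [480.0, -135.0], [459.0, -135.0]]
```

View pics/w2.png

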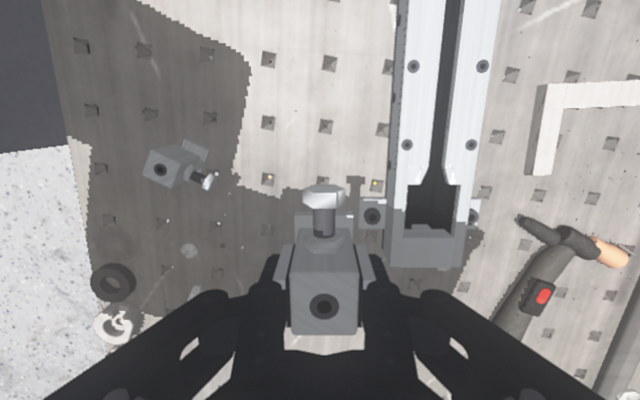

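The picture shows the window's corners at about (407,184), (460,185) and its near edge around row 238, the slot up the image at column ~440, and the gripped stop with head (291–358, 275–333) and screw up towards +y. Now edge profiles for precision.

```bash
python3 - <<'E'
from h import *
f=load("w2"); g=cv2.cvtColor(f["pixels"],cv2.COLOR_RGB2GRAY).astype(int)
for row in (60,100,140,150,200,210,255): print(row,385,g[row,385:480].tolist())
for col in (415,430,450): print(col,170,g[170:275,col].tolist())
im=cv2.resize(f["pixels"][160:345,270:480,::-1],None,fx=3.2,fy=3.2,interpolation=cv2.INTER_CUBIC); im=cv2.convertScaleAbs(im,alpha=1.6); cv2.imwrite("pics/w2c.png",im)
E
```

```text
60 385 [151, 128, 126, 132, 141, 151, 159, 160, 133, 107, 123, 140, 142, 143, 142, 141, 133, 123, 133, 184, 229, 237, 239, 239, 233, 218, 190, 165, 156, 154, 160, 180, 217, 235, 238, 238, 238, 239, 240, 239, 238, 238, 238, 238, 238, 237, 237, 238, 239, 239, 237, 236, 236, 229, 179, 105, 80, 83, 83, 84, 82, 83, 85, 84, 82, 83, 81, 82, 98, 124, 137, 142, 182, 233, 237, 235, 235, 237, 238, 237, 237, 235, 235, 235, 236, 235, 234, 235, 236, 237, 236, 236, 235, 232, 226]
100 385 [208, 210, 213, 216, 211, 175, 118, 90, 84, 96, 124, 142, 145, 143, 141, 147, 184, 227, 237, 240, 241, 240, 239, 238, 236, 235, 236, 236, 236, 237, 238, 236, 237, 238, 240, 240, 239, 238, 237, 237, 238, 237, 237, 238, 240, 240, 239, 238, 238, 227, 165, 98, 80, 84, 84, 83, 81, 81, 80, 81, 81, 81, 81, 89, 116, 136, 138, 172, 225, 236, 235, 235, 237, 239, 238, 237, 236, 236, 236, 236, 236, 236, 237, 239, 239, 237, 236, 234, 235, 236, 239, 240, 239, 238, 237]
140 385 [212, 214, 203, 154, 113, 124, 139, 139, 139, 141, 140, 139, 142, 173, 221, 237, 239, 231, 196, 158, 139, 134, 134, 137, 143, 165, 205, 232, 237, 238, 239
[... 2892 characters left out ...]
 118, 117, 116, 115, 117, 123, 131, 133, 133, 134, 133, 133, 134, 134, 133, 133, 133, 133, 133, 134, 133, 134, 133, 133, 133, 134, 133, 132, 133, 133, 134, 133, 133, 134, 133, 123, 109, 103, 103, 103, 104, 105, 106]
450 170 [237, 236, 237, 238, 238, 238, 239, 241, 242, 244, 248, 252, 255, 251, 193, 99, 63, 67, 69, 68, 66, 67, 66, 67, 67, 65, 65, 66, 66, 63, 64, 63, 64, 61, 62, 63, 62, 61, 60, 60, 61, 60, 60, 60, 59, 58, 58, 56, 56, 56, 57, 56, 56, 56, 59, 59, 59, 62, 63, 64, 67, 73, 75, 82, 100, 115, 120, 125, 132, 135, 137, 135, 136, 135, 136, 134, 135, 135, 136, 135, 135, 135, 135, 135, 134, 135, 134, 135, 135, 135, 135, 134, 135, 134, 135, 134, 133, 129, 123, 115, 113, 110, 110, 109, 107]
```

View pics/w2c.png

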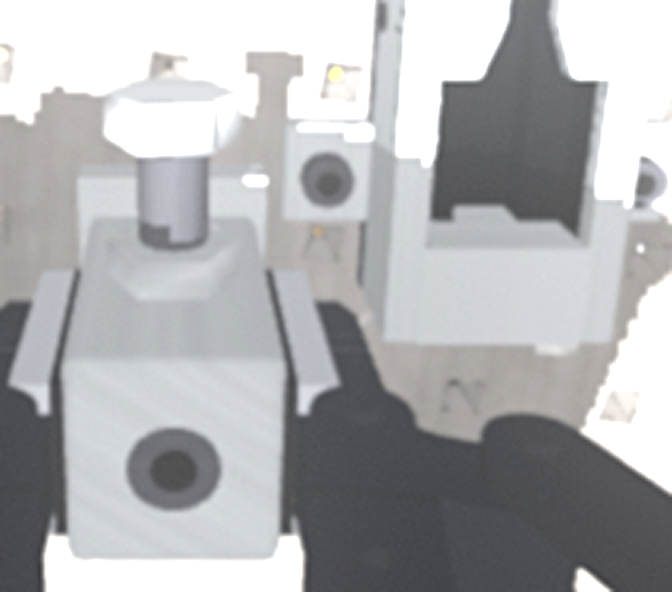

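```bash
python3 - <<'E'
from h import *
f=load("w2")
# (pixel, axis, value) in rail frame at z=40
L=[((406.3,200),0,-21),((404.3,210),0,-21),((458.5,200),0,21),((457,210),0,21),((431,140),0,-6.5),((447.7,140),0,6.5),((439.3,60),0,-6.5),((457.2,60),0,6.5),((435.1,100),0,-6.5),((452.5,100),0,6.5),
((415,184.4),1,-96),((450,184.4),1,-96),((415,237),1,-142),((430,237),1,-142),((450,236.7),1,-142),((430,267.4),1,-170),((415,267.4),1,-170),((397.6,150),0,-31)]
W=[atz(f,p,40) for p,_,_ in L]
def g(p):
    c,s=np.cos(p[2]),np.sin(p[2]); o=[]
    for w,(_,a,v) in zip(W,L):
        d=w[:2]-p[:2]; o.append((c*d[0]+s*d[1] if a==0 else -s*d[0]+c*d[1])-v)
    return np.array(o)
R=least_squares(g,[605,6.5,.059],loss="soft_l1",x_scale=[1,1,.01]); print(R.x,g(R.x).round(1))
tcp=np.array([525.6,-114.05,132.5]); S=Ro.from_euler("xyz",[np.pi,0,1.631])
hp=np.array([(290.3,272.7),(359,272.7),(357,333.6),(291.5,333.6)])
hm=np.array([(15,-14),(15,14),(-15,14),(-15,-14)]) # tool x,y
def h(q):
    c,s=np.cos(q[3]),np.sin(q[3]); xy=hm@np.array([[c,s],[-s,c]])+q[:2]
    return (proj(f,tcp+S.apply(np.c_[xy,np.full(4,q[2])]))-hp).ravel()
q=least_squares(h,[0,0,-38,0]); print("stop in tool",q.x,h(q.x).round(1))
win=T(R.x,[(0,-119,40)])[0]; print("window",win)
E
```

```text
[6.05961684e+02 6.86925924e+00 5.59627650e-02] [ 0.1 -0.8  0.1  0.   0.4  0.   0.1 -0.3  0.2 -0.1 -0.5 -0.4  0.2  0.3
  0.7 -0.1 -0.2  0.1]
stop in tool [-2.67262594e+00 -6.36395957e-04 -3.25934312e+01  1.79757647e-03] [-0.1 -0.4 -0.  -0.2 -0.5  0.4  0.7  0.2]
window [ 612.61777728 -111.94444544   40.        ]
```

>>> {"fn": "play_rows", "kwargs": {
  "rows": [
    {"dp":[-0.02,0.43,0],"turn":[0,0,0.04],"fingers":0.8},
    {"dp":[-0.02,0.6,0],"turn":[0,0,0],"fingers":0.8},
    {"dp":[-0.02,0.6,0],"turn":[0,0,0],"fingers":0.8},
    {"dp":[-0.02,0.4,0],"turn":[0,0,0],"fingers":0.8},
    {"dp":[0,0.14,0],"turn":[0,0,0],"fingers":0.8}
  ]
}}

```text
clock: 4.67
eef_pos: [615.5, -112.3, 132.8]
tcp_rot: [3.14, 0.0, 1.628]
contact_force: [0.0, -0.7, -2.2]
opening: 0.32
grasp_force: 45.9
```

>>> {"fn": "play_rows", "kwargs": {
  "rows": [
    {"dp":[0,0,0],"turn":[0,0,0],"fingers":0.8},
    {"dp":[0,0,0.3],"turn":[0,0,0],"fingers":0.8},
    {"dp":[0,0,0.5],"turn":[0,0,0],"fingers":0.8},
    {"dp":[0,0,0.2],"turn":[0,0,0],"fingers":0.8},
    {"dp":[0,0,0],"turn":[0,0,0],"fingers":0.8}
  ]
}}

```text
clock: 5.08
eef_pos: [610.3, -112.6, 89.7]
tcp_rot: [-3.136, -0.001, 1.626]
contact_force: [-1.5, -0.1, -2.5]
opening: 0.325
grasp_force: 45.6
```

>>> {"fn": "play_rows", "kwargs": {
  "rows": [
    {"dp":[0,0,0],"turn":[0,0,0],"fingers":0.8},
    {"dp":[0,0,0],"turn":[0,0,0],"fingers":0.8},
    {"dp":[0,0,0],"turn":[0,0,0],"fingers":0.8},
    {"dp":[0,0,0],"turn":[0,0,0],"fingers":0.8}
  ]
}}

```text
clock: 5.42
eef_pos: [613.9, -113.2, 93.3]
tcp_rot: [3.14, 0.0, 1.626]
contact_force: [0.9, -1.5, -3.5]
opening: 0.323
grasp_force: 45.6
```

```bash
python3 - <<'E'
from h import *
f=snap("wrist","w3"); im=cv2.resize(f["pixels"][140:345,220:430,::-1],None,fx=2.9,fy=2.9,interpolation=cv2.INTER_CUBIC); cv2.imwrite("pics/w3c.png",cv2.convertScaleAbs(im,alpha=1.5))
s=r.sense(); p=[605.96,6.87,.056]; d=s["eef_pos"][:2]-np.array(p[:2]); c,n=np.cos(p[2]),np.sin(p[2])
print(s["eef_pos"],s["tcp_rot"],s["contact_force"],"railxy",c*d[0]+n*d[1],-n*d[0]+c*d[1])
E
```

```text
[ 613.86694166 -113.16260064   93.22757199] [3.14047719e+00 2.68237365e-04 1.62644612e+00] [ 0.51176193 -1.10116698 -4.70498455] railxy 1.1762339062857237 -120.28699604258128
```

View pics/w3c.png

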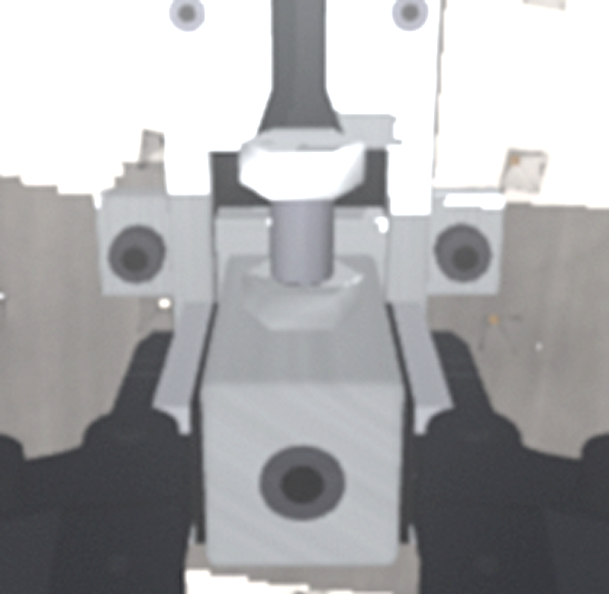

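>>> {"fn": "play_rows", "kwargs": {
  "rows": [
    {"dp":[0,-0.03,0.05],"turn":[0,0,0],"fingers":0.8},
    {"dp":[0,0,0.1],"turn":[0,0,0],"fingers":0.8},
    {"dp":[0,0,0.1],"turn":[0,0,0],"fingers":0.8},
    {"dp":[0,0,0.06],"turn":[0,0,0],"fingers":0.8},
    {"dp":[0,0,0.03],"turn":[0,0,0],"fingers":0.8}
  ]
}}

```text
clock: 5.88
eef_pos: [611.9, -113.0, 78.1]
tcp_rot: [-3.141, -0.0, 1.627]
contact_force: [-0.5, 0.1, -3.2]
opening: 0.327
grasp_force: 45.7
```

>>> {"fn": "play_rows", "kwargs": {
  "rows": [
    {"dp":[0,0,0],"turn":[0,0,0],"fingers":0.8},
    {"dp":[0,0,0],"turn":[0,0,0],"fingers":0.8},
    {"dp":[0,0,0],"turn":[0,0,0],"fingers":0.8},
    {"dp":[0,0,0],"turn":[0,0,0],"fingers":0.8}
  ]
}}

```text
clock: 6.22
eef_pos: [612.4, -113.2, 79.1]
tcp_rot: [3.141, 0.0, 1.627]
contact_force: [0.0, -0.1, -2.3]
opening: 0.323
grasp_force: 45.7
```

>>> {"fn": "play_rows", "kwargs": {
  "rows": [
    {"dp":[0,0,0.03],"turn":[0,0,0],"fingers":0.8},
    {"dp":[0,0,0.04],"turn":[0,0,0],"fingers":0.8},
    {"dp":[0,0,0.04],"turn":[0,0,0],"fingers":0.8},
    {"dp":[0,0,0.04],"turn":[0,0,0],"fingers":0.8},
    {"dp":[0,0,0.03],"turn":[0,0,0],"fingers":0.8}
  ]
}}

```text
clock: 6.63
eef_pos: [612.2, -113.1, 71.4]
tcp_rot: [-3.141, -0.0, 1.627]
contact_force: [0.5, 0.5, -3.5]
opening: 0.322
grasp_force: 45.7
```

>>> {"fn": "play_rows", "kwargs": {
  "rows": [
    {"dp":[0,0,0.03],"turn":[0,0,0],"fingers":0.8},
    {"dp":[0,0,0.03],"turn":[0,0,0],"fingers":0.8},
    {"dp":[0,0,0.02],"turn":[0,0,0],"fingers":0.8},
    {"dp":[0,0,0.02],"turn":[0,0,0],"fingers":0.8},
    {"dp":[0,0,0.02],"turn":[0,0,0],"fingers":0.8}
  ]
}}

```text
clock: 7.05
eef_pos: [612.3, -113.1, 66.8]
tcp_rot: [3.142, 0.0, 1.627]
contact_force: [-0.2, 1.1, -3.0]
opening: 0.325
grasp_force: 45.7
```

>>> {"fn": "play_rows", "kwargs": {
  "rows": [
    {"dp":[0,0,0.02],"turn":[0,0,0],"fingers":0.8},
    {"dp":[0,0,0.02],"turn":[0,0,0],"fingers":0.8},
    {"dp":[0,0,0.02],"turn":[0,0,0],"fingers":0.8},
    {"dp":[0,0,0.02],"turn":[0,0,0],"fingers":0.8},
    {"dp":[0,0,0.02],"turn":[0,0,0],"fingers":0.8}
  ]
}}

```text
clock: 7.47
eef_pos: [612.3, -113.1, 62.8]
tcp_rot: [3.142, -0.0, 1.627]
contact_force: [-0.9, 0.0, -3.4]
opening: 0.317
grasp_force: 45.7
```

>>> {"fn": "play_rows", "kwargs": {
  "rows": [
    {"dp":[0,0,0.02],"turn":[0,0,0],"fingers":0.8},
    {"dp":[0,0,0.02],"turn":[0,0,0],"fingers":0.8},
    {"dp":[0,0,0.02],"turn":[0,0,0],"fingers":0.8},
    {"dp":[0,0,0.01],"turn":[0,0,0],"fingers":0.8},
    {"dp":[0,0,0.01],"turn":[0,0,0],"fingers":0.8}
  ]
}}

```text
clock: 7.88
eef_pos: [612.3, -113.1, 59.6]
tcp_rot: [-3.142, -0.0, 1.627]
contact_force: [-0.9, -0.4, -3.8]
opening: 0.323
grasp_force: 45.7
```

>>> {"fn": "play_rows", "kwargs": {
  "rows": [
    {"dp":[0,0,0.015],"turn":[0,0,0],"fingers":0.8},
    {"dp":[0,0,0.015],"turn":[0,0,0],"fingers":0.8},
    {"dp":[0,0,0.015],"turn":[0,0,0],"fingers":0.8},
    {"dp":[0,0,0.015],"turn":[0,0,0],"fingers":0.8},
    {"dp":[0,0,0],"turn":[0,0,0],"fingers":0.8}
  ]
}}

```text
clock: 8.3
eef_pos: [612.3, -113.1, 58.0]
tcp_rot: [3.142, 0.0, 1.627]
contact_force: [-3.5, 0.6, 4.1]
opening: 0.323
grasp_force: 46.6
```

>>> {"fn": "play_rows", "kwargs": {
  "rows": [
    {"dp":[0.03,0.005,0],"turn":[0,0,0],"fingers":0.8},
    {"dp":[0.05,0.005,0],"turn":[0,0,0],"fingers":0.8},
    {"dp":[0.05,0,0],"turn":[0,0,0],"fingers":0.8},
    {"dp":[0.05,0,0],"turn":[0,0,0],"fingers":0.8},
    {"dp":[0.05,0,0],"turn":[0,0,0],"fingers":0.8}
  ]
}}

```text
clock: 8.72
eef_pos: [613.2, -104.1, 57.9]
tcp_rot: [3.139, 0.001, 1.627]
contact_force: [0.1, -4.3, 5.3]
opening: 0.322
grasp_force: 46.9
```

>>> {"fn": "play_rows", "kwargs": {
  "rows": [
    {"dp":[0.05,0,0],"turn":[0,0,0],"fingers":0.8},
    {"dp":[0.05,0,0],"turn":[0,0,0],"fingers":0.8},
    {"dp":[0.05,0,0],"turn":[0,0,0],"fingers":0.8},
    {"dp":[0.05,0,0],"turn":[0,0,0],"fingers":0.8},
    {"dp":[0.05,0,0],"turn":[0,0,0],"fingers":0.8}
  ]
}}

```text
clock: 9.13
eef_pos: [612.6, -94.1, 57.9]
tcp_rot: [3.14, 0.001, 1.627]
contact_force: [-0.2, -5.2, 6.0]
opening: 0.321
grasp_force: 46.9
```

>>> {"fn": "play_rows", "kwargs": {
  "rows": [
    {"dp":[0.04,-0.01,0],"turn":[0,0,0],"fingers":0.8},
    {"dp":[0.04,-0.01,0],"turn":[0,0,0],"fingers":0.8},
    {"dp":[0.05,0,0],"turn":[0,0,0],"fingers":0.8},
    {"dp":[0.05,0,0],"turn":[0,0,0],"fingers":0.8},
    {"dp":[0.05,0,0],"turn":[0,0,0],"fingers":0.8}
  ]
}}

```text
clock: 9.55
eef_pos: [611.3, -85.0, 57.9]
tcp_rot: [3.14, 0.001, 1.627]
contact_force: [0.5, -5.6, 6.3]
opening: 0.321
grasp_force: 47.0
```

>>> {"fn": "play_rows", "kwargs": {
  "rows": [
    {"dp":[0.05,0,0],"turn":[0,0,0],"fingers":0.8},
    {"dp":[0.05,0,0],"turn":[0,0,0],"fingers":0.8},
    {"dp":[0.05,0,0],"turn":[0,0,0],"fingers":0.8},
    {"dp":[0.05,0,0],"turn":[0,0,0],"fingers":0.8},
    {"dp":[0.05,0,0],"turn":[0,0,0],"fingers":0.8}
  ]
}}

```text
clock: 9.97
eef_pos: [610.6, -75.0, 57.9]
tcp_rot: [3.14, 0.001, 1.627]
contact_force: [0.4, -5.6, 6.0]
opening: 0.32
grasp_force: 47.0
```

>>> {"fn": "play_rows", "kwargs": {
  "rows": [
    {"dp":[0.05,0,0],"turn":[0,0,0],"fingers":0.8},
    {"dp":[0.05,0,0],"turn":[0,0,0],"fingers":0.8},
    {"dp":[0.05,0,0],"turn":[0,0,0],"fingers":0.8},
    {"dp":[0.05,0,0],"turn":[0,0,0],"fingers":0.8},
    {"dp":[0.05,0,0],"turn":[0,0,0],"fingers":0.8}
  ]
}}

```text
clock: 10.38
eef_pos: [610.1, -65.0, 57.9]
tcp_rot: [3.14, 0.001, 1.627]
contact_force: [0.1, -4.4, 6.4]
opening: 0.317
grasp_force: 46.9
```

>>> {"fn": "play_rows", "kwargs": {
  "rows": [
    {"dp":[0.05,0,0],"turn":[0,0,0],"fingers":0.8},
    {"dp":[0.05,0,0],"turn":[0,0,0],"fingers":0.8},
    {"dp":[0.05,0,0],"turn":[0,0,0],"fingers":0.8},
    {"dp":[0.05,0,0],"turn":[0,0,0],"fingers":0.8},
    {"dp":[0.04,0,0],"turn":[0,0,0],"fingers":0.8}
  ]
}}

```text
clock: 10.8
eef_pos: [609.4, -55.2, 57.8]
tcp_rot: [3.14, 0.001, 1.627]
contact_force: [0.4, -4.1, 5.4]
opening: 0.325
grasp_force: 46.9
```

>>> {"fn": "play_rows", "kwargs": {
  "rows": [
    {"dp":[0.05,0,0],"turn":[0,0,0],"fingers":0.8},
    {"dp":[0.05,0,0],"turn":[0,0,0],"fingers":0.8},
    {"dp":[0.05,0,0],"turn":[0,0,0],"fingers":0.8},
    {"dp":[0.03,0,0],"turn":[0,0,0],"fingers":0.8},
    {"dp":[0.02,0,0],"turn":[0,0,0],"fingers":0.8}
  ]
}}

```text
clock: 11.22
eef_pos: [608.9, -47.3, 57.7]
tcp_rot: [3.14, 0.001, 1.627]
contact_force: [0.3, -5.7, 5.6]
opening: 0.319
grasp_force: 46.9
```

>>> {"fn": "play_rows", "kwargs": {
  "rows": [
    {"dp":[0.018,0,0],"turn":[0,0,0],"fingers":0.8},
    {"dp":[0.018,0,0],"turn":[0,0,0],"fingers":0.8},
    {"dp":[0.018,0,0],"turn":[0,0,0],"fingers":0.8},
    {"dp":[0.018,0,0],"turn":[0,0,0],"fingers":0.8},
    {"dp":[0.018,0,0],"turn":[0,0,0],"fingers":0.8}
  ]
}}

```text
clock: 11.63
eef_pos: [608.6, -43.8, 57.7]
tcp_rot: [3.14, 0.0, 1.627]
contact_force: [-0.1, -4.5, 4.8]
opening: 0.324
grasp_force: 46.9
```

>>> {"fn": "play_rows", "kwargs": {
  "rows": [
    {"dp":[0.018,0,0.005],"turn":[0,0,0],"fingers":0.8},
    {"dp":[0.018,0,0],"turn":[0,0,0],"fingers":0.8},
    {"dp":[0.018,0,0],"turn":[0,0,0],"fingers":0.8},
    {"dp":[0.018,0,0],"turn":[0,0,0],"fingers":0.8},
    {"dp":[0.018,0,0],"turn":[0,0,0],"fingers":0.8}
  ]
}}

```text
clock: 12.05
eef_pos: [608.6, -40.2, 57.7]
tcp_rot: [3.14, 0.001, 1.627]
contact_force: [0.2, -5.6, 6.3]
opening: 0.32
grasp_force: 47.2
```

>>> {"fn": "play_rows", "kwargs": {
  "rows": [
    {"dp":[0.018,0,0],"turn":[0,0,0],"fingers":0.8},
    {"dp":[0.018,0,0],"turn":[0,0,0],"fingers":0.8},
    {"dp":[0.018,0,0],"turn":[0,0,0],"fingers":0.8},
    {"dp":[0.018,0,0],"turn":[0,0,0],"fingers":0.8},
    {"dp":[0.018,0,0],"turn":[0,0,0],"fingers":0.8}
  ]
}}

```text
clock: 12.47
eef_pos: [608.4, -36.7, 57.7]
tcp_rot: [3.14, 0.001, 1.627]
contact_force: [-0.4, -5.0, 7.9]
opening: 0.32
grasp_force: 47.2
```

>>> {"fn": "play_rows", "kwargs": {
  "rows": [
    {"dp":[0.018,0,0],"turn":[0,0,0],"fingers":0.8},
    {"dp":[0.018,0,0],"turn":[0,0,0],"fingers":0.8},
    {"dp":[0.018,0,0],"turn":[0,0,0],"fingers":0.8},
    {"dp":[0.018,0,0],"turn":[0,0,0],"fingers":0.8},
    {"dp":[0.018,0,0],"turn":[0,0,0],"fingers":0.8}
  ]
}}

```text
clock: 12.88
eef_pos: [608.2, -33.1, 57.7]
tcp_rot: [3.14, 0.001, 1.627]
contact_force: [0.8, -6.1, 6.3]
opening: 0.326
grasp_force: 47.2
```

>>> {"fn": "play_rows", "kwargs": {
  "rows": [
    {"dp":[0.018,0,0],"turn":[0,0,0],"fingers":0.8},
    {"dp":[0.018,0,0],"turn":[0,0,0],"fingers":0.8},
    {"dp":[0.018,0,0],"turn":[0,0,0],"fingers":0.8},
    {"dp":[0.018,0,0],"turn":[0,0,0],"fingers":0.8},
    {"dp":[0.018,0,0],"turn":[0,0,0],"fingers":0.8}
  ]
}}

```text
clock: 13.3
eef_pos: [608.0, -29.5, 57.7]
tcp_rot: [3.14, 0.001, 1.627]
contact_force: [0.5, -6.5, 6.5]
opening: 0.325
grasp_force: 47.2
```

>>> {"fn": "play_rows", "kwargs": {
  "rows": [
    {"dp":[0.018,0,0],"turn":[0,0,0],"fingers":0.8},
    {"dp":[0.018,0,0],"turn":[0,0,0],"fingers":0.8},
    {"dp":[0.018,0,0],"turn":[0,0,0],"fingers":0.8},
    {"dp":[0.018,0,0],"turn":[0,0,0],"fingers":0.8},
    {"dp":[0.018,0,0],"turn":[0,0,0],"fingers":0.8}
  ]
}}

```text
clock: 13.72
eef_pos: [607.8, -25.9, 57.7]
tcp_rot: [3.14, 0.001, 1.627]
contact_force: [-0.8, -5.0, 6.8]
opening: 0.321
grasp_force: 47.2
```

>>> {"fn": "play_rows", "kwargs": {
  "rows": [
    {"dp":[0.018,0,0],"turn":[0,0,0],"fingers":0.8},
    {"dp":[0.018,0,0],"turn":[0,0,0],"fingers":0.8},
    {"dp":[0.018,0,0],"turn":[0,0,0],"fingers":0.8},
    {"dp":[0.018,0,0],"turn":[0,0,0],"fingers":0.8},
    {"dp":[0.018,0,0],"turn":[0,0,0],"fingers":0.8}
  ]
}}

```text
clock: 14.13
eef_pos: [607.6, -22.3, 57.7]
tcp_rot: [3.14, 0.001, 1.627]
contact_force: [0.1, -5.6, 6.3]
opening: 0.328
grasp_force: 47.2
```

>>> {"fn": "play_rows", "kwargs": {
  "rows": [
    {"dp":[0.018,0,0],"turn":[0,0,0],"fingers":0.8},
    {"dp":[0.018,0,0],"turn":[0,0,0],"fingers":0.8},
    {"dp":[0.018,0,0],"turn":[0,0,0],"fingers":0.8},
    {"dp":[0.018,0,0],"turn":[0,0,0],"fingers":0.8},
    {"dp":[0.018,0,0],"turn":[0,0,0],"fingers":0.8}
  ]
}}

```text
clock: 14.55
eef_pos: [607.4, -18.7, 57.7]
tcp_rot: [3.14, 0.001, 1.627]
contact_force: [0.7, -6.0, 6.5]
opening: 0.322
grasp_force: 47.2
```

>>> {"fn": "play_rows", "kwargs": {
  "rows": [
    {"dp":[0.018,0,0],"turn":[0,0,0],"fingers":0.8},
    {"dp":[0.018,0,0],"turn":[0,0,0],"fingers":0.8},
    {"dp":[0.018,0,0],"turn":[0,0,0],"fingers":0.8},
    {"dp":[0.018,0,0],"turn":[0,0,0],"fingers":0.8},
    {"dp":[0.018,0,0],"turn":[0,0,0],"fingers":0.8}
  ]
}}

```text
clock: 14.97
eef_pos: [607.2, -15.1, 57.7]
tcp_rot: [3.14, 0.001, 1.627]
contact_force: [0.8, -5.0, 7.0]
opening: 0.32
grasp_force: 47.2
```

>>> {"fn": "play_rows", "kwargs": {
  "rows": [
    {"dp":[0.018,0,0],"turn":[0,0,0],"fingers":0.8},
    {"dp":[0.018,0,0],"turn":[0,0,0],"fingers":0.8},
    {"dp":[0.018,0,0],"turn":[0,0,0],"fingers":0.8},
    {"dp":[0.018,0,0],"turn":[0,0,0],"fingers":0.8},
    {"dp":[0.018,0,0],"turn":[0,0,0],"fingers":0.8}
  ]
}}

```text
clock: 15.38
eef_pos: [606.9, -11.5, 57.6]
tcp_rot: [3.14, 0.001, 1.627]
contact_force: [-0.4, -4.9, 6.8]
opening: 0.324
grasp_force: 47.1
```

>>> {"fn": "play_rows", "kwargs": {
  "rows": [
    {"dp":[0.018,0,0],"turn":[0,0,0],"fingers":0.8},
    {"dp":[0.018,0,0],"turn":[0,0,0],"fingers":0.8},
    {"dp":[0.018,0,0],"turn":[0,0,0],"fingers":0.8},
    {"dp":[0.018,0,0],"turn":[0,0,0],"fingers":0.8},
    {"dp":[0.018,0,0],"turn":[0,0,0],"fingers":0.8}
  ]
}}

```text
clock: 15.8
eef_pos: [606.7, -7.9, 57.6]
tcp_rot: [3.14, 0.001, 1.627]
contact_force: [0.2, -5.0, 5.6]
opening: 0.322
grasp_force: 47.1
```

>>> {"fn": "play_rows", "kwargs": {
  "rows": [
    {"dp":[0.018,0,0],"turn":[0,0,0],"fingers":0.8},
    {"dp":[0.018,0,0],"turn":[0,0,0],"fingers":0.8},
    {"dp":[0.018,0,0],"turn":[0,0,0],"fingers":0.8},
    {"dp":[0.018,0,0],"turn":[0,0,0],"fingers":0.8},
    {"dp":[0.018,0,0],"turn":[0,0,0],"fingers":0.8}
  ]
}}

```text
clock: 16.22
eef_pos: [606.6, -4.3, 57.6]
tcp_rot: [3.14, 0.001, 1.627]
contact_force: [0.8, -4.9, 6.5]
opening: 0.329
grasp_force: 47.1
```

>>> {"fn": "play_rows", "kwargs": {
  "rows": [
    {"dp":[0.018,0,0],"turn":[0,0,0],"fingers":0.8},
    {"dp":[0.018,0,0],"turn":[0,0,0],"fingers":0.8},
    {"dp":[0.018,0,0],"turn":[0,0,0],"fingers":0.8},
    {"dp":[0.018,0,0],"turn":[0,0,0],"fingers":0.8},
    {"dp":[0.018,0,0],"turn":[0,0,0],"fingers":0.8}
  ]
}}

```text
clock: 16.63
eef_pos: [606.3, -0.6, 57.6]
tcp_rot: [3.14, 0.0, 1.627]
contact_force: [-0.0, -3.9, 6.8]
opening: 0.323
grasp_force: 47.1
```

>>> {"fn": "play_rows", "kwargs": {
  "rows": [
    {"dp":[0.018,0,0],"turn":[0,0,0],"fingers":0.8},
    {"dp":[0.018,0,0],"turn":[0,0,0],"fingers":0.8},
    {"dp":[0.018,0,0],"turn":[0,0,0],"fingers":0.8},
    {"dp":[0.018,0,0],"turn":[0,0,0],"fingers":0.8},
    {"dp":[0.018,0,0],"turn":[0,0,0],"fingers":0.8}
  ]
}}

```text
clock: 17.05
eef_pos: [606.0, 3.0, 57.6]
tcp_rot: [3.14, 0.001, 1.627]
contact_force: [0.1, -4.9, 5.8]
opening: 0.321
grasp_force: 47.0
```

>>> {"fn": "play_rows", "kwargs": {
  "rows": [
    {"dp":[0.018,0,0.004],"turn":[0,0,0],"fingers":0.8},
    {"dp":[0.018,0,0],"turn":[0,0,0],"fingers":0.8},
    {"dp":[0.018,0,0],"turn":[0,0,0],"fingers":0.8},
    {"dp":[0.018,0,0],"turn":[0,0,0],"fingers":0.8},
    {"dp":[0.018,0,0],"turn":[0,0,0],"fingers":0.8}
  ]
}}

```text
clock: 17.47
eef_pos: [605.9, 6.4, 57.5]
tcp_rot: [3.14, 0.001, 1.627]
contact_force: [-0.2, -5.1, 7.2]
opening: 0.324
grasp_force: 47.2
```

>>> {"fn": "play_rows", "kwargs": {
  "rows": [
    {"dp":[0.018,0,0],"turn":[0,0,0],"fingers":0.8},
    {"dp":[0.018,0,0],"turn":[0,0,0],"fingers":0.8},
    {"dp":[0.018,0,0],"turn":[0,0,0],"fingers":0.8},
    {"dp":[0.018,0,0],"turn":[0,0,0],"fingers":0.8},
    {"dp":[0.018,0,0],"turn":[0,0,0],"fingers":0.8}
  ]
}}

```text
clock: 17.88
eef_pos: [605.6, 10.1, 57.3]
tcp_rot: [3.14, 0.001, 1.627]
contact_force: [1.1, -4.2, 5.5]
opening: 0.32
grasp_force: 46.9
```

>>> {"fn": "play_rows", "kwargs": {
  "rows": [
    {"dp":[0.018,0,0],"turn":[0,0,0],"fingers":0.8},
    {"dp":[0.018,0,0],"turn":[0,0,0],"fingers":0.8},
    {"dp":[0.018,0,0],"turn":[0,0,0],"fingers":0.8},
    {"dp":[0.018,0,0],"turn":[0,0,0],"fingers":0.8},
    {"dp":[0.018,0,0],"turn":[0,0,0],"fingers":0.8}
  ]
}}

```text
clock: 18.3
eef_pos: [604.2, 14.3, 56.4]
tcp_rot: [-3.14, -0.0, 1.627]
contact_force: [-0.1, -1.1, -4.2]
opening: 0.322
grasp_force: 45.7
```

The foot has dropped: Fz went from +5.5 to −4.2 and the TCP fell 0.9 mm. I stop drawing here and seat it gently.

>>> {"fn": "play_rows", "kwargs": {
  "rows": [
    {"dp":[0,0,0.015],"turn":[0,0,0],"fingers":0.8},
    {"dp":[0,0,0.015],"turn":[0,0,0],"fingers":0.8},
    {"dp":[0,0,0.015],"turn":[0,0,0],"fingers":0.8},
    {"dp":[0,0,0.015],"turn":[0,0,0],"fingers":0.8},
    {"dp":[0,0,0.015],"turn":[0,0,0],"fingers":0.8}
  ]
}}

```text
clock: 18.72
eef_pos: [604.7, 13.8, 53.8]
tcp_rot: [-3.141, -0.0, 1.626]
contact_force: [0.3, 0.8, -2.3]
opening: 0.323
grasp_force: 45.7
```

>>> {"fn": "play_rows", "kwargs": {
  "rows": [
    {"dp":[0,0,0.015],"turn":[0,0,0],"fingers":0.8},
    {"dp":[0,0,0.015],"turn":[0,0,0],"fingers":0.8},
    {"dp":[0,0,0.015],"turn":[0,0,0],"fingers":0.8},
    {"dp":[0,0,0.01],"turn":[0,0,0],"fingers":0.8},
    {"dp":[0,0,0],"turn":[0,0,0],"fingers":0.8}
  ]
}}

```text
clock: 19.13
eef_pos: [604.8, 13.8, 51.9]
tcp_rot: [-3.142, 0.0, 1.626]
contact_force: [-2.2, -0.3, 0.6]
opening: 0.321
grasp_force: 46.1
```

>>> {"fn": "play_rows", "kwargs": {
  "rows": [
    {"dp":[0,0,0.012],"turn":[0,0,0],"fingers":0.8},
    {"dp":[0,0,0.012],"turn":[0,0,0],"fingers":0.8},
    {"dp":[0,0,0.012],"turn":[0,0,0],"fingers":0.8},
    {"dp":[0,0,0],"turn":[0,0,0],"fingers":0.8},
    {"dp":[0,0,0],"turn":[0,0,0],"fingers":0.8}
  ]
}}

```text
clock: 19.55
eef_pos: [604.8, 13.8, 51.9]
tcp_rot: [3.141, 0.0, 1.626]
contact_force: [-7.2, -1.5, 15.1]
opening: 0.321
grasp_force: 48.2
```

>>> {"fn": "play_rows", "kwargs": {
  "rows": [
    {"dp":[0,0,-0.015],"turn":[0,0,0],"fingers":0.8},
    {"dp":[0,0,-0.012],"turn":[0,0,0],"fingers":0.8},
    {"dp":[0,0,0],"turn":[0,0,0],"fingers":0.8},
    {"dp":[0,0,0],"turn":[0,0,0],"fingers":0.6},
    {"dp":[0,0,0],"turn":[0,0,0],"fingers":0.5}
  ]
}}

```text
clock: 19.97
eef_pos: [605.2, 13.9, 51.4]
tcp_rot: [3.141, -0.0, 1.626]
contact_force: [-0.1, -0.8, -0.6]
opening: 0.494
grasp_force: 0.0
```

>>> {"fn": "play_rows", "kwargs": {
  "rows": [
    {"dp":[0,0,0],"turn":[0,0,0],"fingers":0.3},
    {"dp":[0,0,0],"turn":[0,0,0],"fingers":0.1},
    {"dp":[0,0,0],"turn":[0,0,0],"fingers":0},
    {"dp":[0,0,0],"turn":[0,0,0],"fingers":0},
    {"dp":[0,0,0],"turn":[0,0,0],"fingers":0}
  ]
}}

```text
clock: 20.38
eef_pos: [604.8, 13.9, 51.3]
tcp_rot: [-3.142, 0.0, 1.627]
contact_force: [-0.2, 0.1, -0.3]
opening: 1.002
grasp_force: 0.0
```

>>> {"fn": "play_rows", "kwargs": {
  "rows": [
    {"dp":[0,0,-0.2],"turn":[0,0,0],"fingers":0},
    {"dp":[0,0,-0.6],"turn":[0,0,0],"fingers":0},
    {"dp":[0,0,-0.8],"turn":[0,0,0],"fingers":0},
    {"dp":[0,0,-0.8],"turn":[0,0,0],"fingers":0},
    {"dp":[0,0,-0.4],"turn":[0,0,0],"fingers":0}
  ]
}}

```text
clock: 20.8
eef_pos: [606.4, 13.9, 167.7]
tcp_rot: [3.137, 0.0, 1.627]
contact_force: [1.0, 0.8, 0.9]
opening: 1.003
grasp_force: 0.0
```

>>> {"fn": "play_rows", "kwargs": {
  "rows": [
    {"dp":[0,0,0],"turn":[0,0,0],"fingers":0},
    {"dp":[0,0,0],"turn":[0,0,0],"fingers":0},
    {"dp":[0,0,0],"turn":[0,0,0],"fingers":0}
  ]
}}

```text
clock: 21.05
eef_pos: [604.2, 13.9, 162.8]
tcp_rot: [-3.141, -0.0, 1.627]
contact_force: [0.1, -0.3, -1.0]
opening: 0.997
grasp_force: 0.0
```

```bash
python3 - <<'E'
from h import *
w=snap("wrist","w4"); s=snap("scene","s4")
a=cv2.resize(w["pixels"][60:300,200:440],(400,400),interpolation=cv2.INTER_CUBIC)
b=cv2.resize(s["pixels"][170:280,225:390],(600-200,267),interpolation=cv2.INTER_CUBIC); b=cv2.copyMakeBorder(b,0,133,0,0,cv2.BORDER_CONSTANT)
cv2.imwrite("pics/end.png",np.hstack([a,b])[:,:,::-1]); print(r.sense()["eef_pos"],r.sense()["contact_force"])
# expected head-top corners when seated vs on ledges
q=[604.8,13.9,.056]
for z in(90,96): print(z,proj(w,T(q,[(14,15,z),(14,-15,z),(-14,-15,z),(-14,15,z)])).round(1).tolist(),proj(s,T(q,[(14,15,z),(-14,15,z),(-14,-15,z)])).round(1).tolist())
E
```

```text
[603.79934229  13.83939887 161.97256227] [ 0.2092777   0.44593175 -0.41236019]
90 [[344.2, 196.3], [343.4, 234.0], [306.9, 233.9], [306.2, 196.2]] [[301.5, 186.8], [307.1, 192.1], [319.1, 189.2]]
96 [[344.7, 198.5], [343.9, 237.1], [306.4, 237.1], [305.8, 198.5]] [[301.5, 184.5], [307.0, 189.7], [319.1, 186.8]]
```

View pics/end.png

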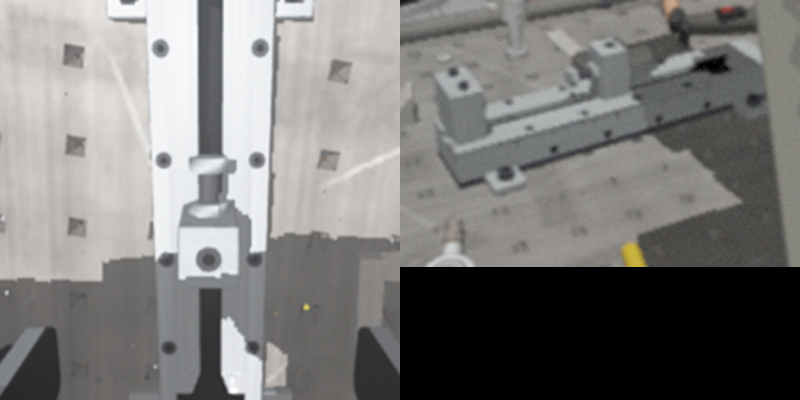

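The end picture shows the stop upright in the slot with its screw pointing at the anvil. Its head top, about (306–343, 197–233), matches the seated height z = 90, and the scene view shows the head flush on the rail with the gripper clear.

```bash
python3 -c "
from rig import r
print(r.sign_off())"
```

```text
the job is handed in; nothing more can be done
None
```

The larger stop is seated in the index notch with its head flush on the rail, its screw facing the anvil and the gripper clear; the highest contact force I read against the rail was about 18 N, and the job was handed in at about 21 s.

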